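Brush out the magnet shells, load the carrier and log it

ROBOT

A 6-joint arm with a two-finger parallel gripper is mounted at the origin on the work surface. World frame = base frame: x ahead of the robot, y to its left, z up, the work surface at z = 0. Lengths are in m, angles in rad, forces in N, time in s.
With the tool pointing down it reaches from about 0.3 to 0.875 m from the base axis. Payload 6.4 kg.
Tool frame: the origin (TCP) lies midway between the tips of the shut fingers; the grasp point (between the pads) lies 19 mm behind it (hold_point_z is the distance from the TCP to the grasp point, in m); z points along the fingers, y is the line along which they close (so a half turn about z gives the same grasp; the last joint's range is limited). The gripper opens to 85 mm and grips with 20 to 120 N. Pads are 22 mm wide; open, the fingers measure 114 mm over their backs; the gripper's body (76 mm by 85 mm) begins 54 mm behind the grasp point. The pads swing forward as they close: fully open they stand 13 mm farther back than shut.
Start: joints at [-1.42, 0.181, 1.607, -0, 1.354, -0.206], TCP at [0.201, -0.539, 0.231] pointing down, gripper open.
Joint ranges: [-2.99, 2.99], [-0.89, 2.07], [0.3, 2.58], [-1.14, 4.28], [0, 2.63], [-3.12, 3.12]. Speed limits (rad/s): [2.57, 2.57, 3.01, 3.14, 3.14, 3.14].

INTERFACE

Orientations are given as a unit quaternion [x, y, z, w].
In Python, from station import get_obs, capture, finish_job, hold_point_z gives the robot as it stands.
- The arm moves only by the shell command python3 -m jog 'ROWS'. ROWS is text: rows parted by semicolons, each of 7 numbers parted by spaces: the finger opening in cm, from 0 to 8.54, then the shift along the tool's x, y, z in cm, then the turn, a rotation vector about the tool's x, y, z in rad. In form: jaw tx ty tz rx ry rz; .... A call has 1 to 12 rows; each row is the pose to reach, as a shift and turn from the pose commanded when the call began, along the tool's axes at that moment; what a row does not reach only later rows make up. A row lasts 1/12 s, in which the tool goes at most 41.7 mm and 7.16 degrees, less where a joint would pass 70% of its speed; a pose out of reach is approached as far as the arm can. A call with a gripper value outside its range is refused whole. The fingers move at their own pace and stop on an object; the grip force is fixed at half the most. Time passes only in rows, so rows that repeat a pose let the fingers close. It gives the time, the measured TCP pose, the force, the opening and the grip force at its end, in the units of the state.
- get_obs(): the state, without advancing time (a new reading comes with each control period).
- capture(name): name is "scene" or "top" or "wrist"; returns a dict with "color" (384x512x3 uint8, blue, green, red), "z_map" (384x512 float32, m along the optical axis (not along the pixel's ray), 0 where there is no reading), "fx", "fy", "cx", "cy" (pixels), "R" (3x3) and "t" (3): a world point X has camera coordinates R X + t. Camera axes: x right, y down, z forward; pixel columns grow to the right and rows downward; lengths in m; the calibration is good to about 2 mm. A picture is of the moment at which its call begins.
- finish_job(): hands the job in; it is judged then, once.
The state is a dict: "clock": time; "joint_pos": joint angles; "qd": joint speeds; "tau": joint torques, N m; "ee_pos": TCP position; "eef_rot": TCP orientation; "ft_force": force on the tool from outside, world axes, zero at the start; "moment": the same for the moment, N m; "width": opening from 0.0 (shut) to 1.0 (fully open); "grasp_force": force on a finger pad.
Only numpy, scipy, OpenCV 4.12 (cv2) and the standard library are available. Lean on these libraries where they do the work, as an engineer would, in place of code of your own. Each camera call takes 0.05 s, during which the arm holds its last target. There are 200 camera calls.

TASK

Pull the long brush out of its black cup and brush out every magnet shell on the bench, cleanest first: blue, then yellow, then red; in each one push the bristles right down to the bottom, draw them up to the mouth and push them right down again. Stand the brush back in its cup, bristles down, and set every shell upright on the green carrier plate, well inside its edges and without knocking over a shell or disturbing the glue bottle, pliers or clamp base. Then, to log the batch, pull the orange scanner wand out of its white cup, hold it still for a good second, square on to the middle of the barcode with its nose about 8 cm away, and stand it back in its cup, nose down.

Things in the scene. Friction and masses are not known exactly. Their poses are not given: they have to be found in the camera images.
- shell_blue: blue painted steel magnet shell: an open round pot standing upright, 66 mm outside diameter, 56 mm inside diameter, 95 mm high, inner floor 6 mm above its underside, about 0.7 kg, loose; can be gripped across its outside from above. Origin: centre of its underside, z up. Two or three of the three shells are present; None if absent.
- shell_yellow: yellow painted steel magnet shell: an open round pot standing upright, 66 mm outside diameter, 56 mm inside diameter, 95 mm high, inner floor 6 mm above its underside, about 0.7 kg, loose; can be gripped across its outside from above. Origin: centre of its underside, z up. Two or three of the three shells are present; None if absent.
- shell_red: red painted steel magnet shell: an open round pot standing upright, 66 mm outside diameter, 56 mm inside diameter, 95 mm high, inner floor 6 mm above its underside, about 0.7 kg, loose; can be gripped across its outside from above. Origin: centre of its underside, z up. Two or three of the three shells are present; None if absent.
- brush: long round brush, 215 mm, 0.1 kg, standing bristles down in the black cup. Origin: centre of its flat foot; z along the brush towards the handle end. From the foot: bristle head 37 mm diameter up to 56 mm, thin steel stem 9 mm diameter to 130 mm, light wooden handle 22 mm diameter from 130 mm to the end at 215 mm (take it around 185 mm)
- brush_cup: black round cup, fixed to the bench, 68 mm outside and 58 mm inside diameter, 110 mm high, inner floor 6 mm above its underside. Origin: centre of its underside, z up. The brush stands in it
- scanner: orange pen-shaped barcode scanner, 170 mm long, 29 mm diameter (25 mm at the black nose, first 40 mm), 0.12 kg, standing nose down in the white cup. Origin: centre of the flat nose, where the beam leaves; z along the wand from the nose to the other end, so the beam runs along -z. Take it around 140 mm from the nose
- scanner_cup: white square cup, fixed to the bench, 56 mm outside and 46 mm inside, 85 mm high, inner floor 5 mm above its underside. Origin: centre of its underside, z up. The scanner stands in it
- label: job card with a black and white barcode 100 by 50 mm, on a blue plate 130 by 100 by 4 mm that slopes about 29 degrees (0.5 rad) towards the robot on a loose aluminium stand, centre about 68 mm above the bench; the stand may get knocked aside. Origin: centre of the plate and barcode; z is the outward normal of the card, y along its long side
- glue_bottle: red glue bottle with a thin steel spout, 68 mm diameter, 165 mm high; bystander. Origin: centre of its underside
- pliers: pliers with red handles, about 150 mm long, lying flat, 14 mm thick; bystander. Origin: at the pivot, underside
- clamp_base: red and black round clamp base, 70 mm diameter, 52 mm high; bystander. Origin: centre of its underside
- carrier: flat green carrier plate, 150 mm (its x) by 330 mm (its y) by 4 mm thick, fixed on the bench, with three white circles 74 mm across that mark handy places at y = -100, 0 and +100 mm. Origin: centre of its underside, z up; shells stand on its top face at 4 mm
Mind the look-alikes: they are no part of the job. What is shaped like the part that bears label but pink, purple or turquoise is not meant.

How it is judged:
On the way, in this order (a step that is already met when the one before it is completed fails the run):
1. brush foot pushed to the bottom of the blue shell (z of brush in the frame of shell_blue between -0.005 and 0.022 m and horizontal distance between brush and shell_blue below 0.026 m), for 0.1 s.
2. brush drawn up to the mouth of the blue shell, foot still inside (z of brush in the frame of shell_blue between 0.03 and 0.1 m and horizontal distance between brush and shell_blue below 0.03 m), for 0.05 s.
3. brush pushed to the bottom of the blue shell again (all of step 1), for 0.1 s.
4. brush foot pushed to the bottom of the yellow shell (z of brush in the frame of shell_yellow between -0.005 and 0.022 m and horizontal distance between brush and shell_yellow below 0.026 m), for 0.1 s.
5. brush drawn up to the mouth of the yellow shell, foot still inside (z of brush in the frame of shell_yellow between 0.03 and 0.1 m and horizontal distance between brush and shell_yellow below 0.03 m), for 0.05 s.
6. brush pushed to the bottom of the yellow shell again (all of step 4), for 0.1 s.
7. brush foot pushed to the bottom of the red shell (z of brush in the frame of shell_red between -0.005 and 0.022 m and horizontal distance between brush and shell_red below 0.026 m), for 0.1 s.
8. brush drawn up to the mouth of the red shell, foot still inside (z of brush in the frame of shell_red between 0.03 and 0.1 m and horizontal distance between brush and shell_red below 0.03 m), for 0.05 s.
9. brush pushed to the bottom of the red shell again (all of step 7), for 0.1 s.
10. with every shell on the carrier, scanner held still for 1 s, square on to the middle of the barcode, nose 4 to 13 cm from it (z of label in the frame of scanner between -0.13 and -0.04 m and x of label in the frame of scanner between -0.022 and 0.022 m and y of label in the frame of scanner between -0.022 and 0.022 m and angle between the z axis of scanner and the z axis of label, either way round below 0.3 rad and linear speed of scanner below 0.03 m/s and angular speed of scanner below 0.4 rad/s and x of shell_blue in the frame of carrier between -0.048 and 0.048 m and y of shell_blue in the frame of carrier between -0.138 and 0.138 m and z of shell_blue in the frame of carrier between 0.001 and 0.012 m and angle between each of shell_blue, shell_yellow, shell_red's own z axis and vertical below 0.1 rad and x of shell_yellow in the frame of carrier between -0.048 and 0.048 m and y of shell_yellow in the frame of carrier between -0.138 and 0.138 m and z of shell_yellow in the frame of carrier between 0.001 and 0.012 m and x of shell_red in the frame of carrier between -0.048 and 0.048 m and y of shell_red in the frame of carrier between -0.138 and 0.138 m and z of shell_red in the frame of carrier between 0.001 and 0.012 m), for 1 s.
At the end, for the whole second after the job is handed in: brush standing in the black cup, scanner in the white cup (within 25 and 28 mm of the centre, foot on the floor, tilt under 0.4 rad); every present shell upright on the green plate (centre within 48 mm of the plate's centre in its x, 138 mm in its y; tilt under 0.1 rad); all at rest (horizontal distance between brush and brush_cup below 0.025 m and z of brush in the frame of brush_cup below 0.02 m and angle between each of brush, scanner's own z axis and vertical below 0.4 rad and linear speed of each of brush, scanner, shell_blue, shell_yellow, shell_red below 0.02 m/s and horizontal distance between scanner and scanner_cup below 0.028 m and z of scanner in the frame of scanner_cup below 0.02 m and x of shell_blue in the frame of carrier between -0.048 and 0.048 m and y of shell_blue in the frame of carrier between -0.138 and 0.138 m and z of shell_blue in the frame of carrier between 0.001 and 0.012 m and angle between each of shell_blue, shell_yellow, shell_red's own z axis and vertical below 0.1 rad and x of shell_yellow in the frame of carrier between -0.048 and 0.048 m and y of shell_yellow in the frame of carrier between -0.138 and 0.138 m and z of shell_yellow in the frame of carrier between 0.001 and 0.012 m and x of shell_red in the frame of carrier between -0.048 and 0.048 m and y of shell_red in the frame of carrier between -0.138 and 0.138 m and z of shell_red in the frame of carrier between 0.001 and 0.012 m); the robot touches nothing.
It fails at once if a shell is tipped over (angle between any of shell_blue, shell_yellow, shell_red's own z axis and vertical above 0.7 rad).
It fails at once if the glue bottle is disturbed (distance of glue_bottle from where it was at the start of the episode above 0.03 m).
It fails at once if the pliers is disturbed (distance of pliers from where it was at the start of the episode above 0.03 m).
It fails at once if the clamp base is disturbed (distance of clamp_base from where it was at the start of the episode above 0.03 m).
Of shell_blue, shell_yellow, shell_red only 2 to 3 are there at a start; the rules pass over those that are not, and their reading is None.
At some moment in a run one of card_stand may be knocked a few centimetres aside while the robot is not near it.
It also fails if it takes over 210 s, if anything falls off the work surface, if the arm or the gripper's body presses on something with over 40 N, if the wrist force passes 120 N, or if a joint passes its speed limit or range.

## Working session

There is one attempt and no reset: what is moved stays moved. The work goes in short steps, Python scripts to look and compute and a shell command to move; the robot and the scene stay as the last step left them, time stands still between calls to the robot, and variables do not carry over. Pictures are saved under pics/ and viewed, at most 14 in all, crops included, and the job is handed in when it is done.

```bash
ls; mkdir -p pics; cat > h.py <<'E'
import numpy as np, cv2
from scipy.spatial.transform import Rotation as Rn
from station import get_obs, capture, finish_job, hold_point_z
def cloud(c):
    z=c["z_map"]; v,u=np.indices(z.shape)
    P=np.stack([(u-c["cx"])/c["fx"]*z,(v-c["cy"])/c["fy"]*z,z],-1)
    return (P-np.array(c["t"]))@np.array(c["R"])
def ray(c,u,v,h):
    R=np.array(c["R"]);o=-R.T@np.array(c["t"]);d=R.T@np.array([(u-c["cx"])/c["fx"],(v-c["cy"])/c["fy"],1.])
    return o+d*(h-o[2])/d[2]
def proj(c,X):
    p=np.array(c["R"])@np.array(X)+np.array(c["t"]);return p[0]/p[2]*c["fx"]+c["cx"],p[1]/p[2]*c["fy"]+c["cy"]
E
python3 - <<'E'
from h import *
import pickle
print(get_obs(),hold_point_z)
C={}
for n in("scene","top"):
    c=capture(n);C[n]=c;cv2.imwrite(f"pics/{n}0.png",cv2.resize(c["color"],(800,600)))
    print(n,np.round(c["R"],3).tolist(),np.round(c["t"],3),c["fx"])
pickle.dump(C,open("c0.pkl","wb"))
E
```

```text
pics
{'clock': 0.0, 'joint_pos': array([-1.42028068e+00,  1.81541250e-01,  1.60801247e+00, -8.24446676e-06,
        1.35382868e+00, -2.06281740e-01]), 'qd': array([ 4.09806072e-04,  1.65016963e-03,  1.71111847e-04, -3.51948092e-04,
       -8.91827472e-04, -1.82098186e-05]), 'tau': array([-1.64126810e-03, -4.44875479e+01, -3.51338053e+01, -4.38600982e-04,
        9.05655732e-03, -2.30514172e-05]), 'ee_pos': array([ 0.20077052, -0.53820772,  0.2303819 ]), 'eef_rot': array([ 9.84128561e-01,  1.77454713e-01,  2.09253726e-05, -8.94638965e-04]), 'ft_force': array([ 0.46352685,  0.08581191, -0.27056545]), 'moment': array([-0.0350304 ,  0.00136385, -0.01287988]), 'grasp_force': 0.0, 'width': 1.0025638553607608} 0.0187
scene [[0.009, 1.0, -0.004], [0.856, -0.01, -0.516], [-0.516, 0.001, -0.856]] [-0.112 -0.424  1.501] 351.60585593256656
top [[-0.023, -1.0, 0.007], [-0.999, 0.022, -0.049], [0.049, -0.008, -0.999]] [0.126 0.52  1.154] 364.5995901050319
```

View pics/scene0.png

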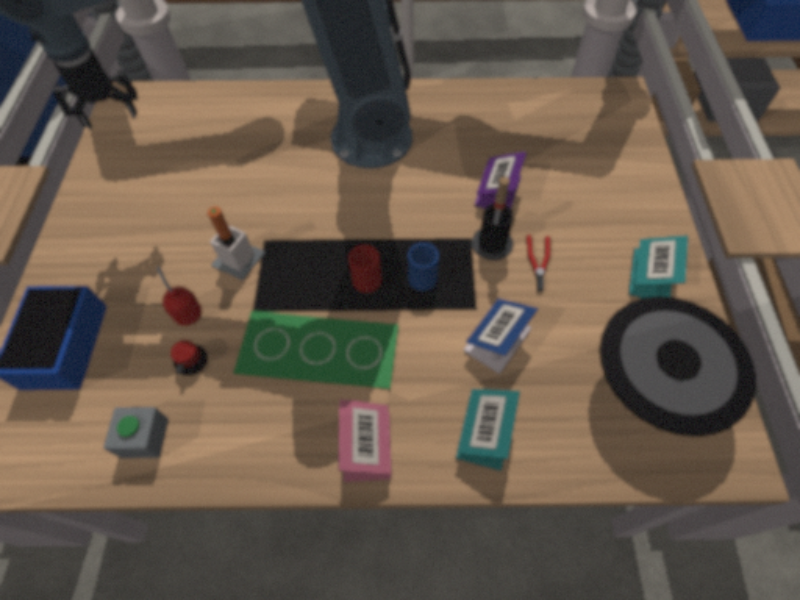

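View pics/top0.png

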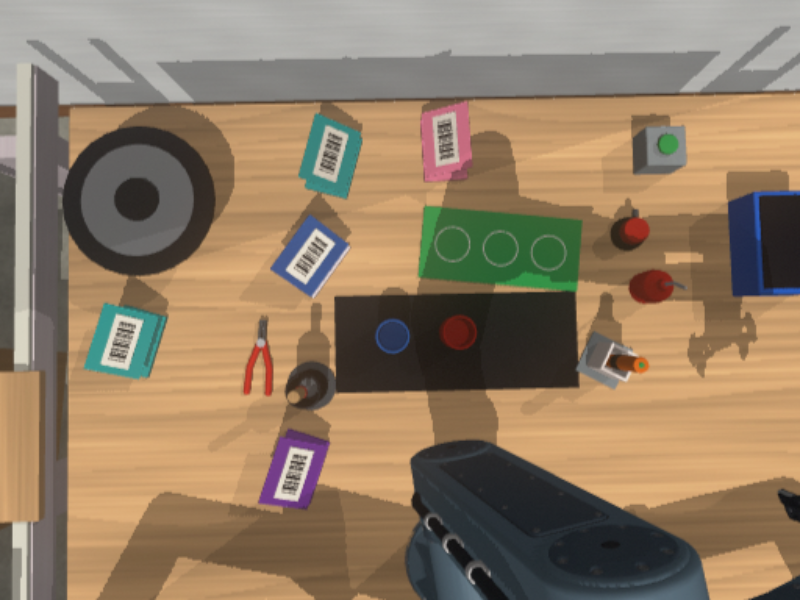

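The scene has blue and red shells and no yellow. In the 800x600 top view they are at blue (393,336) and red (459,332).

- **Other items in the top view:** brush in the black cup (310,386), scanner in the white cup (610,360), green carrier (500,247), glue bottle (652,286), clamp base (631,232), pliers (260,355).
- **Barcode cards:** blue (310,257), turquoise (332,155) and (125,340), pink (446,140), purple (294,470). Only the blue one fits "blue plate", since the other colours are ruled out by the task.
- **Red round things:** of the bottle, the clamp base and the open pot at (459,332), only the pot is the shell.

```bash
cat > meas.py <<'E'
from h import *
import pickle
C=pickle.load(open("c0.pkl","rb"))
c=C["top"];s=C["scene"]
a=c["color"][130:270,160:420];cv2.imwrite("pics/crop0.png",cv2.resize(a,None,fx=3,fy=3,interpolation=cv2.INTER_CUBIC))
def hsv(c):return cv2.cvtColor(c["color"],cv2.COLOR_BGR2HSV)
H=hsv(c);P=cloud(c)
def box(u0,v0,u1,v1):
    m=np.zeros(H.shape[:2],bool);f=0.64;m[int(v0*f):int(v1*f),int(u0*f):int(u1*f)]=1;return m
Z=P[...,2]
for n,b,h in(("blue",(370,312,416,360),.095),("red",(435,308,482,356),.095),("bcup",(280,355,340,412),.11),("scup",(575,330,650,390),.085),("bottle",(625,262,690,306),.1),("clamp",(605,210,655,255),.052)):
    m=box(*b)&(abs(Z-h)<.012);q=P[m]
    (cx,cy),r=cv2.minEnclosingCircle(q[:,:2].astype(np.float32)) if len(q)>3 else((0,0),0)
    print(n,len(q),"circ",np.round([cx,cy,r],4),"bbox",np.round(q.min(0),3),np.round(q.max(0),3))
m=box(360,280,420,370);m2=H[...,0]
# carrier
g=box(400,190,600,300)&(H[...,0]>45)&(H[...,0]<80)&(H[...,1]>120)
cn=max(cv2.findContours(g.astype(np.uint8),0,2)[0],key=cv2.contourArea)
(u,v),wh,an=cv2.minAreaRect(cn);bx=cv2.boxPoints(((u,v),wh,an))
w=np.array([ray(c,*p,.004) for p in bx]);print("carrier",w.mean(0).round(4),w.round(3).tolist())
# label plate
l=box(265,205,355,305)&(Z>.03);q=P[l];k=q.mean(0)
U,S,V=np.linalg.svd(q-k);print("label pts",k.round(4),"normal",V[2].round(3),S.round(3))
# sticks
for n,b,h0 in(("brush",(280,355,340,412),.13),("scan",(600,340,660,390),.1)):
  for nm,cc in C.items():
    PP=cloud(cc)
    ctr=(.0,0)
    if nm=="top": mm=box(*b)
    else:
        k2=P[box(*b)&(abs(Z-(.11 if n=="brush" else .085))<.012)].mean(0);mm=np.hypot(PP[...,0]-k2[0],PP[...,1]-k2[1])<.1
    mm&=PP[...,2]>h0
    q=PP[mm]
    for z in np.arange(h0,.26,.02):
        e=q[abs(q[:,2]-z)<.01]
        if len(e)>2: print(n,nm,round(z,2),len(e),np.median(e,0).round(4))
E
python3 meas.py
```

```text
blue 112 circ [0.4568 0.1326 0.0328] bbox [0.424 0.102 0.087] [0.489 0.165 0.099]
red 122 circ [0.4607 0.0048 0.0328] bbox [ 0.43  -0.026  0.084] [0.493 0.037 0.098]
bcup 122 circ [0.3586 0.3012 0.0342] bbox [0.327 0.268 0.098] [0.391 0.332 0.113]
scup 170 circ [ 0.3965 -0.3005  0.0386] bbox [ 0.36  -0.337  0.074] [ 0.432 -0.264  0.097]
bottle 50 circ [ 0.5429 -0.3885  0.0119] bbox [ 0.532 -0.398  0.088] [ 0.553 -0.378  0.109]
clamp 243 circ [ 0.6665 -0.3594  0.035 ] bbox [ 0.632 -0.385  0.04 ] [ 0.7   -0.334  0.057]
carrier [ 0.6323 -0.1057  0.004 ] [[0.578, 0.056, 0.004], [0.725, 0.037, 0.004], [0.687, -0.268, 0.004], [0.54, -0.248, 0.004]]
label pts [0.6134 0.2879 0.0906] normal [-0.585 -0.789 -0.188] [5.492 1.378 1.019]
brush scene 0.13 3 [0.3703 0.2964 0.1372]
brush scene 0.15 28 [0.3699 0.2939 0.1515]
brush scene 0.17 24 [0.3698 0.2947 0.1698]
brush scene 0.19 30 [0.3697 0.2953 0.1906]
brush scene 0.21 43 [0.3676 0.2956 0.2153]
brush scene 0.23 9 [0.3613 0.2989 0.2203]
brush top 0.15 8 [0.3628 0.2894 0.1508]
brush top 0.17 15 [0.3649 0.291  0.168 ]
brush top 0.19 10 [0.3667 0.2912 0.1908]
brush top 0.21 41 [0.3622 0.295  0.2183]
brush top 0.23 24 [0.3589 0.3007 0.2215]
scan scene 0.1 20 [ 0.4087 -0.2999  0.1041]
scan scene 0.12 33 [ 0.4086 -0.3015  0.1211]
scan scene 0.14 37 [ 0.4071 -0.299   0.1396]
scan scene 0.16 39 [ 0.4085 -0.3011  0.1608]
scan scene 0.18 48 [ 0.399  -0.3055  0.1735]
scan top 0.1 13 [ 0.4001 -0.2915  0.1042]
scan top 0.12 27 [ 0.3982 -0.2927  0.1206]
scan top 0.14 30 [ 0.3989 -0.2931  0.1398]
scan top 0.16 29 [ 0.3998 -0.2923  0.1602]
scan top 0.18 83 [ 0.3953 -0.3033  0.1739]
```

View pics/crop0.png

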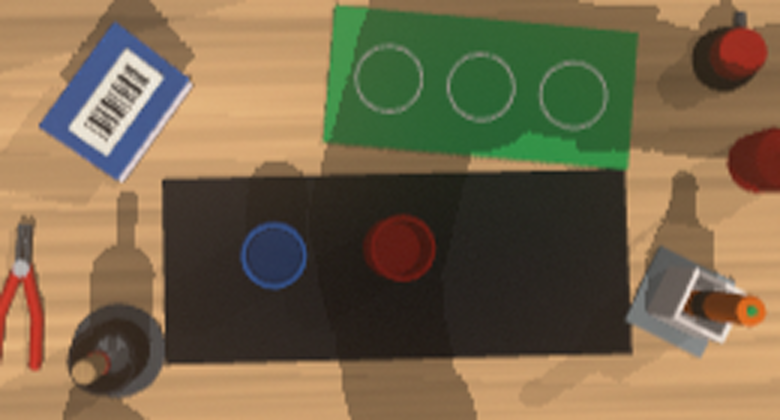

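The crop shows the blue-plated card at crop (115,100), the open blue shell (274,255) and the open red shell (401,247). I move towards the brush now.

```bash
cat > d.py <<'E'
# usage: d.py x y z [yaw] [nx ny nz]: shift/turn (cm, rad) from measured TCP to the target; tool z = -n
import sys
from h import *
def delta(x,y,z,yaw=0,n=(0,0,1),o=None):
    o=o or get_obs();R0=Rn.from_quat(o["eef_rot"]);n=np.array(n)/np.linalg.norm(n)
    xa=np.array([np.cos(yaw),np.sin(yaw),0]);xa-=n*(xa@n);xa/=np.linalg.norm(xa)
    R1=Rn.from_matrix(np.c_[xa,np.cross(-n,xa),-n])
    return np.r_[R0.inv().apply(np.array([x,y,z])-o["ee_pos"])*100,(R0.inv()*R1).as_rotvec()]
if __name__=="__main__":
    a=list(map(float,sys.argv[1:]))
    print(delta(*a[:3],*(a[3:4]),*([a[4:7]] if len(a)>4 else [])).round(3))
E
python3 -m jog '8.5 0 0 -4 0 0 0;8.5 0 0 -7 0 0 0;8.5 36.9 -27.7 -7 0 0 0.357;8.5 36.9 -27.7 -7 0 0 0.357;8.5 36.9 -27.7 -7 0 0 0.357;8.5 36.9 -27.7 -7 0 0 0.357;8.5 36.9 -27.7 -7 0 0 0.357;8.5 36.9 -27.7 -7 0 0 0.357;8.5 36.9 -27.7 -7 0 0 0.357;8.5 36.9 -27.7 -7 0 0 0.357;8.5 36.9 -27.7 -7 0 0 0.357;8.5 36.9 -27.7 -7 0 0 0.357'
python3 d.py .3595 .2995 .30
```

```text
clock: 1.1
ee_pos: [0.4262, -0.186, 0.3012]
eef_rot: [1.0, -0.0, -0.0, -0.0]
ft_force: [1.6, -2.1, 0.9]
width: 0.995
grasp_force: 0.0
[ -6.692 -48.543   0.117  -0.      0.     -0.   ]
```

```bash
python3 -m jog '8.5 -3 -25 0 0 0 0;8.5 -3 -25 0 0 0 0;8.5 -3 -25 0 0 0 0;8.5 -3 -25 0 0 0 0;8.5 -3 -25 0 0 0 0;8.5 -3 -25 0 0 0 0;8.5 -6.7 -48.5 0 0 0 0;8.5 -6.7 -48.5 0 0 0 0;8.5 -6.7 -48.5 0 0 0 0;8.5 -6.7 -48.5 0 0 0 0;8.5 -6.7 -48.5 0 0 0 0;8.5 -6.7 -48.5 0 0 0 0' | head -2
python3 -m jog '8.5 0 0 0 0 0 0;8.5 0 0 0 0 0 0;8.5 0 0 0 0 0 0' | head -2
python3 d.py .3595 .2995 .30
python3 - <<'E'
from h import *
c=capture("wrist");cv2.imwrite("pics/w1.png",c["color"]);P=cloud(c)
q=P[(P[...,2]>.15)&(P[...,2]<.24)&(np.hypot(P[...,0]-.36,P[...,1]-.3)<.05)]
e=q[q[:,2]>.215] if len(q) else q
print(len(q),len(e),np.median(e,0) if len(e) else 0,e.min(0),e.max(0))
E
```

```text
clock: 2.1
ee_pos: [0.3574, 0.2998, 0.3011]
clock: 2.35
ee_pos: [0.3585, 0.2967, 0.3008]
[ 0.098 -0.284  0.082  0.001  0.001  0.001]
1082 657 [0.35898824 0.29704818 0.21994396] [0.34737262 0.2860686  0.21522763] [0.36877102 0.30733715 0.22213994]
```

View pics/w1.png

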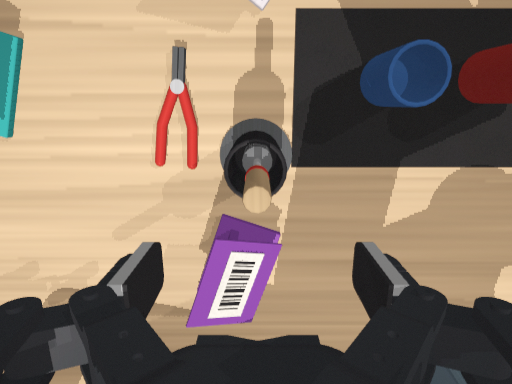

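The wrist view shows the brush handle end at (257,200), centred between the fingers, with nothing in the way. I lower and grip.

```bash
python3 -m jog '8.5 0 0 4 0 0 0;8.5 0 0 8 0 0 0;8.5 0 0 11 0 0 0;8.5 0 0 13 0 0 0;8.5 0 0 13 0 0 0;8.5 0 0 13 0 0 0;0 0 0 13 0 0 0;0 0 0 13 0 0 0;0 0 0 13 0 0 0;0 0 0 13 0 0 0;0 0 0 13 0 0 0;0 0 0 13 0 0 0'
python3 -m jog '0 0 0 0 0 0 0;0 0 0 0 0 0 0;0 0 0 0 0 0 0;0 0 0 0 0 0 0'
```

```text
clock: 3.4
ee_pos: [0.3594, 0.2973, 0.1722]
eef_rot: [1.0, -0.0, 0.001, -0.0]
ft_force: [-0.6, -0.2, 4.7]
width: 0.244
grasp_force: 58.5
clock: 3.73
ee_pos: [0.3595, 0.2974, 0.1722]
eef_rot: [1.0, -0.0, 0.001, -0.0]
ft_force: [0.0, 0.2, 6.1]
width: 0.241
grasp_force: 58.5
```

```bash
python3 -m jog '0 0 0 -2 0 0 0;0 0 0 -4 0 0 0;0 0 0 -7 0 0 0;0 0 0 -10 0 0 0;0 0 0 -13 0 0 0;0 0 0 -16 0 0 0;0 0 0 -16 0 0 0;0 9.7 16.5 -16 0 0 0;0 9.7 16.5 -16 0 0 0;0 9.7 16.5 -16 0 0 0;0 9.7 16.5 -16 0 0 0;0 9.7 16.5 -16 0 0 0' | head -2
python3 -m jog '0 0 0 0 0 0 0;0 0 0 0 0 0 0;0 0 0 0 0 0 0;0 0 0 0 0 0 0;0 0 0 0 0 0 0'
python3 - <<'E'
from h import *
t=get_obs()["ee_pos"];print(t)
c=capture("scene");P=cloud(c);cv2.imwrite("pics/s1.png",cv2.resize(c["color"][100:260,180:380],(800,640))[:600])
m=(np.hypot(P[...,0]-t[0],P[...,1]-t[1])<.045)&(P[...,2]>.1)&(P[...,2]<.33)
q=P[m]
for z in np.arange(.12,.32,.02):
    e=q[abs(q[:,2]-z)<.01]
    if len(e)>2: print(round(z,2),len(e),np.median(e,0).round(4),e.min(0).round(3),e.max(0).round(3))
c=capture("top");P=cloud(c)
m=(P[...,2]>.085)&(P[...,2]<.105)
H=cv2.cvtColor(c["color"],cv2.COLOR_BGR2HSV)
for n,k in(("blue",(.457,.1326)),("red",(.4607,.0048))):
    q=P[m&(np.hypot(P[...,0]-k[0],P[...,1]-k[1])<.045)];print(n,len(q),q.min(0),q.max(0))
q=P[(abs(P[...,0]-.45)<.05)&(abs(P[...,1]+.1)<.05)];print("mat z",np.median(q[:,2]))
E
```

```text
clock: 4.73
ee_pos: [0.4568, 0.1288, 0.3304]
clock: 5.15
ee_pos: [0.4552, 0.133, 0.3312]
eef_rot: [1.0, 0.001, -0.0, -0.0]
ft_force: [-0.1, -0.2, -0.5]
width: 0.238
grasp_force: 59.1
[0.45518991 0.13304157 0.33116174]
0.16 8 [0.4686 0.1296 0.1689] [0.458 0.116 0.165] [0.473 0.147 0.17 ]
0.18 46 [0.4702 0.1324 0.1811] [0.457 0.115 0.171] [0.476 0.15  0.19 ]
0.2 41 [0.4695 0.1336 0.199 ] [0.459 0.115 0.19 ] [0.475 0.15  0.209]
0.22 96 [0.4619 0.1307 0.218 ] [0.441 0.115 0.21 ] [0.475 0.15  0.229]
0.24 12 [0.4597 0.1334 0.2409] [0.459 0.13  0.232] [0.461 0.137 0.248]
0.26 13 [0.4598 0.1332 0.2607] [0.458 0.13  0.251] [0.463 0.136 0.268]
0.28 11 [0.461  0.1328 0.2791] [0.46  0.13  0.273] [0.463 0.136 0.286]
0.3 23 [0.4658 0.1323 0.3032] [0.459 0.124 0.295] [0.47  0.144 0.31 ]Traceback (most recent call last):
  File "<stdin>", line 13, in <module>
    return umr_minimum(a, axis, None, out, keepdims, initial, where)
ValueError: zero-size array to reduction operation minimum which has no identity
```

View pics/s1.png

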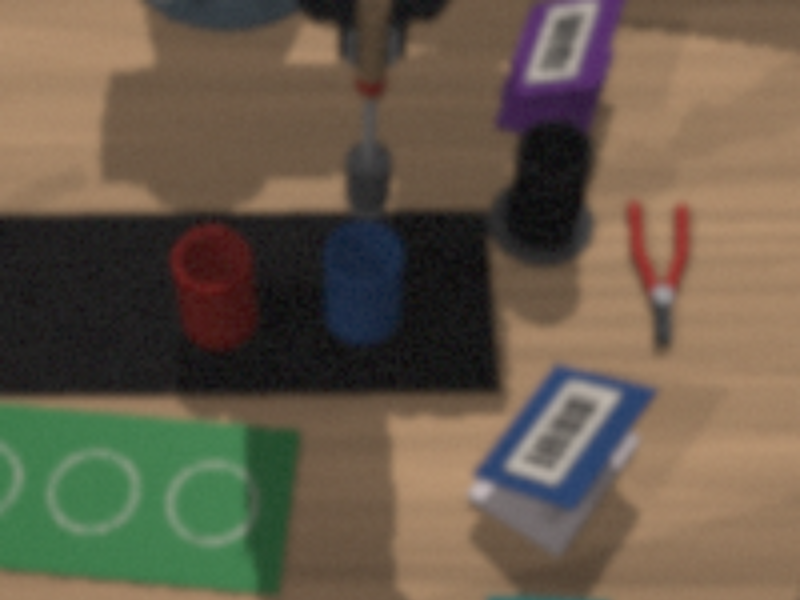

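The brush hangs vertically and the blue shell (crop (363,280)) lies straight below it. I push down gently.

```bash
python3 -m jog '0 0 0 3 0 0 0;0 0.1 0 6 0 0 0;0 0.1 0 8 0 0 0;0 0.1 0 10 0 0 0;0 0.1 0 12 0 0 0;0 0.1 0 13.5 0 0 0;0 0.1 0 14.5 0 0 0;0 0.1 0 15 0 0 0;0 0.1 0 15.4 0 0 0;0 0.1 0 15.4 0 0 0;0 0.1 0 15.4 0 0 0;0 0.1 0 15.4 0 0 0'
```

```text
clock: 6.25
ee_pos: [0.4575, 0.1321, 0.1783]
eef_rot: [1.0, -0.0, 0.001, -0.0]
ft_force: [-0.3, -0.0, -1.1]
width: 0.241
grasp_force: 59.1
```

```bash
python3 -m jog '0 0 0 0.3 0 0 0;0 0 0 0.3 0 0 0;0 0 0 0.3 0 0 0;0 0 0 -2 0 0 0;0 0 0 -5 0 0 0;0 0 0 -5 0 0 0;0 0 0 -5 0 0 0;0 0 0 -5 0 0 0;0 0 0 -2 0 0 0;0 0 0 0 0 0 0;0 0 0 0.3 0 0 0;0 0 0 0.3 0 0 0'
python3 -m jog '0 0 0 0 0 0 0;0 0 0 0 0 0 0;0 0 0 0 0 0 0;0 0 0 0 0 0 0;0 0 0 -3 0 0 0;0 0 0 -6 0 0 0;0 0 0 -9 0 0 0;0 0 0 -12 0 0 0;0 0 0 -15.5 0 0 0;0 0 0 -15.5 0 0 0;0 0 0 -15.5 0 0 0;0 0 0 -15.5 0 0 0'
python3 d.py .4607 .0048 .33
python3 - <<'E'
from h import *
c=capture("top");P=cloud(c);H=cv2.cvtColor(c["color"],cv2.COLOR_BGR2HSV)
m=(P[...,2]>.08)&(P[...,2]<.11)
for n,k in(("blue",(.457,.1326)),("red",(.4607,.0048))):
    q=P[m&(np.hypot(P[...,0]-k[0],P[...,1]-k[1])<.045)]
    print(n,len(q),q.min(0) if len(q) else 0,q.max(0) if len(q) else 0)
c=capture("scene");P=cloud(c);H=cv2.cvtColor(c["color"],cv2.COLOR_BGR2HSV)
for n,k in(("blue",(.457,.1326)),("red",(.4607,.0048))):
    q=P[(np.hypot(P[...,0]-k[0],P[...,1]-k[1])<.045)&(P[...,2]>.03)&(P[...,2]<.11)]
    print(n,len(q),q.min(0),q.max(0))
q=P[(abs(P[...,0]-.45)<.03)&(abs(P[...,1]+.1)<.03)];print("mat z",np.median(q[:,2]))
E
```

```text
clock: 7.25
ee_pos: [0.4552, 0.1318, 0.1722]
eef_rot: [1.0, -0.0, -0.002, 0.0]
ft_force: [-1.0, 0.1, -0.9]
width: 0.24
grasp_force: 59.2
clock: 8.25
ee_pos: [0.4564, 0.132, 0.3287]
eef_rot: [1.0, -0.0, -0.0, 0.0]
ft_force: [-0.5, 0.3, -2.2]
width: 0.24
grasp_force: 59.3
[ 0.428 12.719 -0.125  0.     0.    -0.   ]
blue 0 0 0
red 69 [ 0.42986163 -0.02606688  0.08156047] [0.49241868 0.00980007 0.0986869 ]
blue 406 [0.42762078 0.09809904 0.03008636] [0.49464161 0.16106731 0.09706228]
red 406 [ 0.43029848 -0.02980911  0.03012797] [0.49706187 0.03478353 0.09766218]
mat z 0.0001635945345037751
```

Blue is done and the shell is still in place. Red next.

```bash
python3 -m jog '0 0.5 4 0 0 0 0;0 0.5 8 0 0 0 0;0 0.5 12.8 0 0 0 0;0 0.5 12.8 0 0 0 0;0 0.5 12.8 0 0 0 0;0 0.5 12.8 0 0 0 0;0 0.5 12.8 0 0 0 0;0 0.5 12.8 0 0 0 0;0 0.5 12.8 0 0 0 0'
python3 -m jog '0 0 0 3 0 0 0;0 0 0 6 0 0 0;0 0 0 8 0 0 0;0 0 0 10 0 0 0;0 0 0 12 0 0 0;0 0 0 13.5 0 0 0;0 0 0 14.5 0 0 0;0 0 0 15 0 0 0;0 0 0 15.4 0 0 0;0 0 0 15.4 0 0 0;0 0 0 15.4 0 0 0;0 0 0 15.4 0 0 0'
```

```text
clock: 9.1
ee_pos: [0.4617, 0.0053, 0.3291]
eef_rot: [1.0, 0.001, -0.0, -0.0]
ft_force: [-1.0, -0.1, -0.7]
width: 0.242
grasp_force: 59.5
clock: 10.1
ee_pos: [0.4624, 0.0039, 0.1763]
eef_rot: [1.0, -0.0, 0.001, 0.0]
ft_force: [-0.4, -0.1, -0.6]
width: 0.242
grasp_force: 59.5
```

```bash
python3 -m jog '0 0 0 0.2 0 0 0;0 0 0 0.2 0 0 0;0 0 0 0.2 0 0 0;0 0 0 -2 0 0 0;0 0 0 -5 0 0 0;0 0 0 -5 0 0 0;0 0 0 -5 0 0 0;0 0 0 -5 0 0 0;0 0 0 -2 0 0 0;0 0 0 0 0 0 0;0 0 0 0.2 0 0 0;0 0 0 0.2 0 0 0'
python3 -m jog '0 0 0 0 0 0 0;0 0 0 0 0 0 0;0 0 0 0 0 0 0;0 0 0 0 0 0 0;0 0 0 -3 0 0 0;0 0 0 -6 0 0 0;0 0 0 -9 0 0 0;0 0 0 -12 0 0 0;0 0 0 -15.5 0 0 0;0 0 0 -15.5 0 0 0;0 0 0 -15.5 0 0 0;0 0 0 -15.5 0 0 0'
python3 d.py .359 .3 .33
```

```text
clock: 11.1
ee_pos: [0.4602, 0.0043, 0.1712]
eef_rot: [1.0, -0.0, -0.002, -0.001]
ft_force: [-0.9, 0.6, -0.6]
width: 0.244
grasp_force: 59.5
clock: 12.1
ee_pos: [0.4614, 0.0041, 0.3277]
eef_rot: [1.0, -0.0, -0.0, -0.0]
ft_force: [-0.1, -1.0, -2.5]
width: 0.242
grasp_force: 59.7
[-10.248 -29.591  -0.218  -0.      0.     -0.   ]
```

Back to the cup with the brush.

```bash
python3 -m jog '0 -1.5 -4 0 0 0 0;0 -10.2 -29.6 0 0 0 0;0 -10.2 -29.6 0 0 0 0;0 -10.2 -29.6 0 0 0 0;0 -10.2 -29.6 0 0 0 0;0 -10.2 -29.6 0 0 0 0;0 -10.2 -29.6 0 0 0 0;0 -10.2 -29.6 0 0 0 0;0 -10.2 -29.6 0 0 0 0;0 -10.2 -29.6 0 0 0 0;0 -10.2 -29.6 0 0 0 0;0 -10.2 -29.6 0 0 0 0'|sed -n 2p
python3 d.py .359 .3 .175
python3 - <<'E'
from h import *
t=get_obs()["ee_pos"]
c=capture("scene");P=cloud(c)
q=P[(np.hypot(P[...,0]-t[0],P[...,1]-t[1])<.045)&(P[...,2]>.15)&(P[...,2]<.22)];print(q.min(0),q.max(0))
q=P[(np.hypot(P[...,0]-.3586,P[...,1]-.3012)<.045)&(P[...,2]>.03)&(P[...,2]<.12)];print("cup",q.min(0),q.max(0))
E
```

```text
ee_pos: [0.3599, 0.299, 0.3274]
[-7.2000e-02 -1.1800e-01  1.5237e+01  1.0000e-03  1.0000e-03 -2.0000e-03]
[0.34739664 0.28096732 0.16075319] [0.38466576 0.31595504 0.21963744]
cup [0.32743991 0.26469003 0.03008564] [0.39771273 0.33135992 0.11249721]
```

```bash
python3 -m jog '0 0 0 3 0 0 0;0 0 0 6 0 0 0;0 0 0 9 0 0 0;0 0 0 12 0 0 0;0 0 0 14 0 0 0;0 0 0 14.8 0 0 0;0 0 0 15.3 0 0 0;0 0 0 15.3 0 0 0;0 0 0 15.3 0 0 0'
python3 -m jog '8.5 0 0 0 0 0 0;8.5 0 0 0 0 0 0;8.5 0 0 0 0 0 0;8.5 0 0 0 0 0 0;8.5 0 0 0 0 0 0;8.5 0 0 0 0 0 0;8.5 0 0 0 0 0 0;8.5 0 0 -2 0 0 0;8.5 0 0 -5 0 0 0;8.5 0 0 -9 0 0 0;8.5 0 0 -12 0 0 0;8.5 0 0 -12 0 0 0'
python3 d.py .457 .1315 .28
```

```text
clock: 13.9
ee_pos: [0.3609, 0.3001, 0.1765]
eef_rot: [1.0, -0.0, 0.001, -0.0]
ft_force: [-0.7, 0.0, -0.1]
width: 0.239
grasp_force: 59.8
clock: 14.9
ee_pos: [0.3627, 0.3015, 0.3025]
eef_rot: [1.0, 0.0, 0.005, -0.002]
ft_force: [0.3, -0.0, 0.3]
width: 0.996
grasp_force: 0.0
[ 9.4020e+00  1.7009e+01  2.2590e+00 -5.0000e-03 -1.1000e-02  0.0000e+00]
```

```bash
python3 -m jog '8.5 1.5 4 -1 0 0 0;8.5 9.4 17 2 0 -0.01 0;8.5 9.4 17 2 0 -0.01 0;8.5 9.4 17 2 0 -0.01 0;8.5 9.4 17 2 0 -0.01 0;8.5 9.4 17 2 0 -0.01 0;8.5 9.4 17 2 0 -0.01 0;8.5 9.4 17 2 0 -0.01 0;8.5 9.4 17 2 0 -0.01 0'|sed -n 2,3p
python3 - <<'E'
from h import *
c=capture("wrist");P=cloud(c);cv2.imwrite("pics/w2.png",c["color"])
for n,k in(("blue",(.457,.1326)),("red",(.4607,.0048))):
    q=P[(np.hypot(P[...,0]-k[0],P[...,1]-k[1])<.045)&(abs(P[...,2]-.095)<.008)];print(n,len(q),q.min(0),q.max(0),(q.min(0)+q.max(0))/2)
q=P[(np.hypot(P[...,0]-.36,P[...,1]-.3)<.03)&(P[...,2]>.2)];print("brush",len(q),q.min(0) if len(q) else 0,q.max(0) if len(q) else 0)
import pickle
c=pickle.load(open("c0.pkl","rb"))["top"]
for p in((389,78),(481,87),(573,95),(337,7),(637,33),(628,168),(325,142)):print(ray(c,160+(p[0]-1)/3,130+(p[1]-1)/3,.004).round(4))
E
python3 d.py .457 .1315 .2
```

```text
ee_pos: [0.4534, 0.1309, 0.2753]
eef_rot: [1.0, 0.0, -0.005, -0.0]
blue 987 [0.42218124 0.09781105 0.08709444] [0.48709434 0.16292979 0.09671545] [0.45463779 0.13037042 0.09190495]
red 1150 [ 0.42664218 -0.02971371  0.08700372] [0.49131914 0.0350936  0.0965097 ] [0.45898066 0.00268994 0.09175671]
brush 68 [0.36632899 0.2911422  0.20004433] [0.37349213 0.29846468 0.20685752]
[0.6451 0.0044 0.004 ]
[ 0.6331 -0.0948  0.004 ]
[ 0.6223 -0.1941  0.004 ]
[0.7237 0.0586 0.004 ]
[ 0.6883 -0.266   0.004 ]
[ 0.5419 -0.2506  0.004 ]
[0.5773 0.0752 0.004 ]
[ 4.360e-01 -4.600e-02  7.544e+00 -0.000e+00  1.000e-02  2.000e-03]
```

View pics/w2.png

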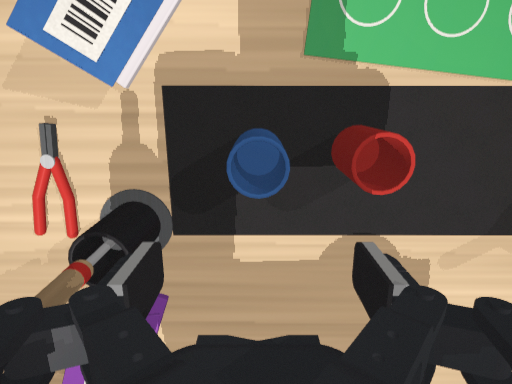

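The brush is back in its cup (lower left), and the blue shell (258,165) is centred. I descend and grip it.

```bash
python3 -m jog '8.5 0.2 0 4 0 0.01 0;8.5 0.2 0 8 0 0.01 0;8.5 0.2 0 12 0 0.01 0;8.5 0.2 0 15 0 0.01 0;8.5 0.2 0 17 0 0.01 0;8.5 0.2 0 19 0 0.01 0;8.5 0.2 0 21 0 0.01 0;8.5 0.2 0 22.5 0 0.01 0;8.5 0.2 0 23 0 0.01 0;8.5 0.2 0 23 0 0.01 0;8.5 0.2 0 23 0 0.01 0;8.5 0.2 0 23 0 0.01 0'
python3 -m jog '0 0 0 0 0 0 0;0 0 0 0 0 0 0;0 0 0 0 0 0 0;0 0 0 0 0 0 0;0 0 0 0 0 0 0;0 0 0 0 0 0 0;0 0 0 0 0 0 0;0 0 0 0 0 0 0'
```

```text
clock: 16.7
ee_pos: [0.4545, 0.1304, 0.0465]
eef_rot: [1.0, 0.0, 0.001, -0.0]
ft_force: [0.5, 0.4, 0.5]
width: 0.992
grasp_force: 0.0
clock: 17.37
ee_pos: [0.4545, 0.1303, 0.0469]
eef_rot: [1.0, -0.0, 0.001, -0.0]
ft_force: [-2.0, 2.5, 8.4]
width: 0.767
grasp_force: 64.9
```

```bash
python3 -m jog '0 0 0 -1 0 0 0;0 0 0 -3 0 0 0;0 0 0 -6 0 0 0;0 0 0 -9 0 0 0;0 0 0 -12 0 0 0;0 4 -0.2 -12 0 0 0;0 8 2 -12 0 0 0;0 11 5 -12 0 0 0;0 14 8 -12 0 0 0;0 17 11 -12 0 0 0;0 19 12.7 -12 0 0 0;0 19 12.7 -12 0 0 0'
python3 -m jog '0 0 0 0 0 0 0;0 0 0 0 0 0 0;0 0 0 0 0 0 0;0 0 0 0 0 0 0'|sed -n 2,6p
python3 d.py .645 .004 .053
```

```text
clock: 18.37
ee_pos: [0.6468, -0.0029, 0.1646]
eef_rot: [1.0, -0.002, 0.001, 0.001]
ft_force: [-0.4, 0.2, -8.6]
width: 0.768
grasp_force: 70.5
ee_pos: [0.6424, 0.004, 0.165]
eef_rot: [1.0, 0.0, -0.001, -0.0]
ft_force: [-0.2, -0.1, -8.9]
width: 0.772
grasp_force: 70.5
[ 2.7900e-01  8.0000e-03  1.1199e+01 -0.0000e+00  1.0000e-03  1.0000e-03]
```

```bash
python3 -m jog '0 0.2 0 3 0 0 0;0 0.2 0 6 0 0 0;0 0.2 0 8 0 0 0;0 0.2 0 9.5 0 0 0;0 0.2 0 10.5 0 0 0;0 0.2 0 11 0 0 0;0 0.2 0 11.2 0 0 0;0 0.2 0 11.2 0 0 0;0 0.2 0 11.2 0 0 0'|sed -n 2,4p
python3 -m jog '0 0 0 0.1 0 0 0;0 0 0 0.1 0 0 0;0 0 0 0.1 0 0 0'|sed -n 2,4p
python3 -m jog '0 0 0 0.1 0 0 0;0 0 0 0.1 0 0 0;0 0 0 0.1 0 0 0'|sed -n 2,4p
```

```text
ee_pos: [0.6465, 0.0029, 0.0547]
eef_rot: [1.0, -0.0, 0.001, 0.0]
ft_force: [0.1, 0.9, -7.5]
ee_pos: [0.6459, 0.0028, 0.053]
eef_rot: [1.0, -0.0, 0.001, 0.0]
ft_force: [-0.7, -0.2, -7.9]
ee_pos: [0.6456, 0.0029, 0.0515]
eef_rot: [1.0, -0.0, 0.0, 0.0]
ft_force: [-0.0, 0.7, -6.6]
```

```bash
python3 -m jog '0 0 0 0.1 0 0 0;0 0 0 0.1 0 0 0;0 0 0 0.1 0 0 0'|sed -n 2,4p
python3 -m jog '8.5 0 0 0 0 0 0;8.5 0 0 0 0 0 0;8.5 0 0 0 0 0 0;8.5 0 0 0 0 0 0;8.5 0 0 0 0 0 0;8.5 0 0 0 0 0 0;8.5 0 0 -2 0 0 0;8.5 0 0 -5 0 0 0;8.5 0 0 -9 0 0 0;8.5 0 0 -13 0 0 0;8.5 0 0 -17 0 0 0;8.5 0 0 -17 0 0 0'|sed -n 2,6p
python3 d.py .460 .0035 .2
```

```text
ee_pos: [0.6458, 0.0029, 0.0514]
eef_rot: [1.0, -0.0, 0.0, 0.0]
ft_force: [-5.1, -0.3, 4.0]
ee_pos: [0.6503, 0.0022, 0.231]
eef_rot: [1.0, 0.0, 0.008, 0.001]
ft_force: [1.2, -0.7, 1.8]
width: 0.997
grasp_force: 0.0
[-1.9077e+01 -1.3700e-01  2.8020e+00  3.0000e-03 -1.6000e-02  0.0000e+00]
```

Contact was felt and the shell is released. Next, red.

```bash
python3 -m jog '8.5 -19 -0.1 1.2 0 0 0;8.5 -19 -0.1 1.2 0 0 0;8.5 -19 -0.1 1.2 0 0 0;8.5 -19 -0.1 1.2 0 0 0;8.5 -19 -0.1 1.2 0 0 0;8.5 -19 -0.1 1.2 0 0 0;8.5 -19 -0.1 1.2 0 0 0;8.5 -19 -0.1 1.2 0 0 0;8.5 -19 -0.1 1.2 0 0 0;8.5 -19 -0.1 1.2 0 0 0'|sed -n 2,3p
python3 - <<'E'
from h import *
c=capture("wrist");P=cloud(c)
q=P[(np.hypot(P[...,0]-.46,P[...,1]-.004)<.045)&(abs(P[...,2]-.095)<.008)];print(len(q),(q.min(0)+q.max(0))/2,(q.max(0)-q.min(0)))
c=capture("top");P=cloud(c)
q=P[(np.hypot(P[...,0]-.645,P[...,1]-.004)<.045)&(abs(P[...,2]-.098)<.01)];print(len(q),(q.min(0)+q.max(0))/2,(q.max(0)-q.min(0)))
E
python3 d.py .460 .004 .045
```

```text
ee_pos: [0.4565, 0.0038, 0.2084]
eef_rot: [1.0, -0.0, 0.0, 0.0]
1556 [0.45921096 0.00191271 0.09159027] [0.06506064 0.0647604  0.00913831]
128 [0.64610371 0.00405644 0.09556221] [0.06346313 0.06332895 0.01383961]
[ 3.9400e-01 -1.1000e-02  1.6317e+01 -0.0000e+00  0.0000e+00 -0.0000e+00]
```

```bash
python3 -m jog '8.5 0.2 0.1 4 0 0 0;8.5 0.2 0.1 8 0 0 0;8.5 0.2 0.1 10 0 0 0;8.5 0.2 0.1 12 0 0 0;8.5 0.2 0.1 14 0 0 0;8.5 0.2 0.1 15.5 0 0 0;8.5 0.2 0.1 16.3 0 0 0;8.5 0.2 0.1 16.3 0 0 0;8.5 0.2 0.1 16.3 0 0 0;8.5 0.2 0.1 16.3 0 0 0'|sed -n 2,4p
python3 -m jog '0 0 0 0 0 0 0;0 0 0 0 0 0 0;0 0 0 0 0 0 0;0 0 0 0 0 0 0;0 0 0 0 0 0 0;0 0 0 0 0 0 0;0 0 0 0 0 0 0;0 0 0 0 0 0 0'
python3 d.py .622 -.194 .165
```

```text
ee_pos: [0.4584, 0.0028, 0.0462]
eef_rot: [1.0, -0.0, 0.001, 0.0]
ft_force: [0.6, -0.5, -0.6]
clock: 23.63
ee_pos: [0.4585, 0.0027, 0.0469]
eef_rot: [1.0, -0.0, 0.001, 0.0]
ft_force: [-2.5, 0.5, 8.0]
width: 0.769
grasp_force: 65.5
[ 1.6383e+01  1.9671e+01 -1.1765e+01  1.0000e-03 -2.0000e-03 -0.0000e+00]
```

```bash
python3 -m jog '0 0 0 -1 0 0 0;0 0 0 -3 0 0 0;0 0 0 -6 0 0 0;0 0 0 -9 0 0 0;0 0 0 -12 0 0 0;0 2.5 3 -12 0 0 0;0 5 6 -12 0 0 0;0 8 9.5 -12 0 0 0;0 11 13 -12 0 0 0;0 14 17 -12 0 0 0;0 16.4 19.7 -12 0 0 0;0 16.4 19.7 -12 0 0 0'|sed -n 2,6p
python3 -m jog '0 0 0 0 0 0 0;0 0 0 0 0 0 0;0 0 0 0 0 0 0;0 0 0 0 0 0 0'|sed -n 2,6p
python3 d.py .622 -.194 .053
```

```text
ee_pos: [0.6234, -0.1993, 0.1646]
eef_rot: [1.0, -0.002, 0.001, 0.001]
ft_force: [0.1, 0.2, -6.8]
width: 0.765
grasp_force: 71.0
ee_pos: [0.6204, -0.1927, 0.1648]
eef_rot: [1.0, 0.0, -0.001, -0.001]
ft_force: [-0.7, -0.3, -7.7]
width: 0.769
grasp_force: 70.9
[ 1.8100e-01  1.4200e-01  1.1175e+01 -1.0000e-03  2.0000e-03  1.0000e-03]
```

```bash
python3 -m jog '0 0 0 3 0 0 0;0 0 0 6 0 0 0;0 0 0 8 0 0 0;0 0 0 9.5 0 0 0;0 0 0 10.5 0 0 0;0 0 0 11 0 0 0;0 0 0 11.2 0 0 0;0 0 0 11.3 0 0 0;0 0 0 11.3 0 0 0;0 0 0 11.3 0 0 0'|sed -n 2,4p
python3 -m jog '0 0 0 0.1 0 0 0;0 0 0 0.1 0 0 0;0 0 0 0.1 0 0 0'|sed -n 2,4p
python3 -m jog '0 0 0 0.1 0 0 0;0 0 0 0.1 0 0 0;0 0 0 0.1 0 0 0'|sed -n 2,4p
```

```text
ee_pos: [0.6223, -0.1945, 0.0537]
eef_rot: [1.0, -0.0, 0.001, 0.001]
ft_force: [0.6, 0.6, -7.9]
ee_pos: [0.6216, -0.1942, 0.0516]
eef_rot: [1.0, -0.0, 0.0, 0.0]
ft_force: [0.2, -0.7, -7.8]
ee_pos: [0.6216, -0.1942, 0.0511]
eef_rot: [1.0, -0.0, 0.0, 0.0]
ft_force: [-3.0, 1.2, -0.2]
```

```bash
python3 -m jog '8.5 0 0 0 0 0 0;8.5 0 0 0 0 0 0;8.5 0 0 0 0 0 0;8.5 0 0 0 0 0 0;8.5 0 0 0 0 0 0;8.5 0 0 0 0 0 0;8.5 0 0 -2 0 0 0;8.5 0 0 -5 0 0 0;8.5 0 0 -9 0 0 0;8.5 0 0 -13 0 0 0;8.5 0 0 -17 0 0 0;8.5 0 0 -20 0 0 0'|sed -n 2,6p
python3 d.py .398 -.302 .26
cat > lab.py <<'E'
from h import *
N=[]
for nm in("top","scene"):
    c=capture(nm);P=cloud(c);H=cv2.cvtColor(c["color"],cv2.COLOR_BGR2HSV)
    m=((H[...,0]>100)&(H[...,0]<125)&(H[...,1]>110)).astype(np.uint8)
    m&=((abs(P[...,0]-.61)<.12)&(abs(P[...,1]-.29)<.12)&(P[...,2]>.02)).astype(np.uint8)
    cn=max(cv2.findContours(m,0,2)[0],key=cv2.contourArea)
    h=cv2.convexHull(cn);f=np.zeros_like(m);cv2.fillPoly(f,[h],1);f=cv2.erode(f,np.ones((3,3)))
    q=P[(f>0)&(P[...,2]>.02)];k=np.median(q,0)
    for _ in range(4):
        A=np.c_[q[:,:2],np.ones(len(q))];p=np.linalg.lstsq(A,q[:,2],rcond=None)[0];r=abs(A@p-q[:,2]);q=q[r<max(.004,2*np.median(r))]
    n=np.r_[-p[:2],1];n/=np.linalg.norm(n)
    bx=cv2.boxPoints(cv2.minAreaRect(h));(u,v)=bx.mean(0)
    M=cv2.moments(h);u,v=M["m10"]/M["m00"],M["m01"]/M["m00"]
    R=np.array(c["R"]);o=-R.T@np.array(c["t"]);d=R.T@np.array([(u-c["cx"])/c["fx"],(v-c["cy"])/c["fy"],1.])
    X=o+d*((p[0]*o[0]+p[1]*o[1]+p[2]-o[2])/(d[2]-p[0]*d[0]-p[1]*d[1]))
    print(nm,len(q),"centre px",round(u,1),round(v,1),X.round(4),"n",n.round(3),"tilt",np.arccos(n[2]).round(3),"res",r.mean().round(4))
    cv2.imwrite(f"pics/lab_{nm}.png",c["color"])
    N.append((X,n))
np.save("lab.npy",np.array(N))
E
python3 lab.py
python3 - <<'E'
from h import *
c=capture("top");P=cloud(c)
for k in((.645,.004),(.622,-.194)):
    q=P[(np.hypot(P[...,0]-k[0],P[...,1]-k[1])<.045)&(abs(P[...,2]-.098)<.01)];print(len(q),((q.min(0)+q.max(0))/2).round(3) if len(q) else 0)
cv2.imwrite("pics/t2.png",cv2.resize(c["color"],(800,600)))
E
```

```text
ee_pos: [0.6222, -0.1944, 0.2545]
eef_rot: [1.0, -0.0, 0.002, 0.001]
ft_force: [1.7, 0.2, 1.6]
width: 0.995
grasp_force: 0.0
[-2.2418e+01  1.0765e+01 -6.0800e-01  2.0000e-03 -4.0000e-03 -0.0000e+00]
top 924 centre px 197.8 163.3 [0.6174 0.2907 0.072 ] n [-0.281 -0.374  0.884] tilt 0.487 res 0.0016
scene 561 centre px 320.9 208.8 [0.6219 0.2881 0.0719] n [-0.282 -0.378  0.882] tilt 0.491 res 0.0015
127 [0.646 0.005 0.096]
128 [ 0.622 -0.192  0.096]
```

View pics/t2.png

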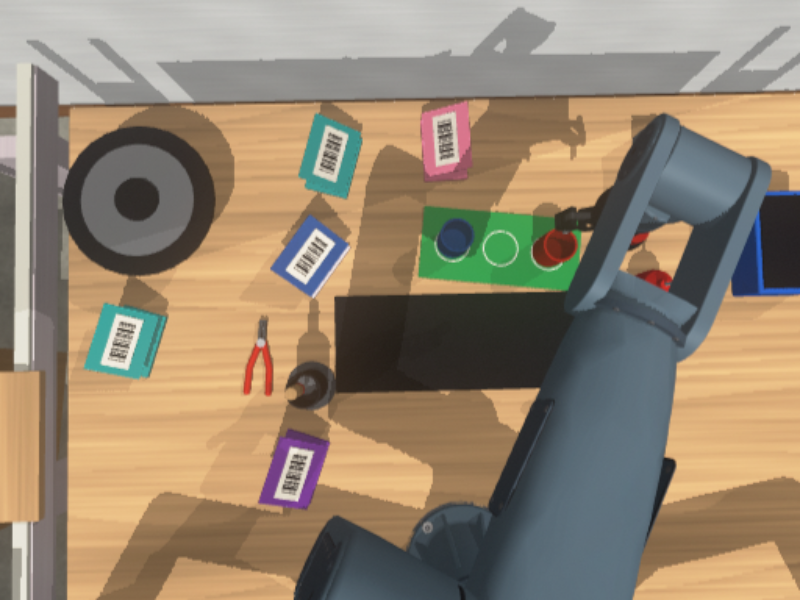

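Both shells stand on the carrier, blue at (455,238) and red at (555,247). The card is still at (310,257), the brush is in its cup, and the bystanders are untouched. Next, the scanner.

```bash
python3 -m jog '8.5 -22.4 10.8 -0.5 0 0 0;8.5 -22.4 10.8 -0.5 0 0 0;8.5 -22.4 10.8 -0.5 0 0 0;8.5 -22.4 10.8 -0.5 0 0 0;8.5 -22.4 10.8 -0.5 0 0 0;8.5 -22.4 10.8 -0.5 0 0 0;8.5 -22.4 10.8 -0.5 0 0 0;8.5 -22.4 10.8 -0.5 0 0 0;8.5 -22.4 10.8 -0.5 0 0 0;8.5 -22.4 10.8 -0.5 0 0 0;8.5 -22.4 10.8 -0.5 0 0 0'|sed -n 2,3p
python3 - <<'E'
from h import *
c=capture("wrist");cv2.imwrite("pics/w3.png",c["color"]);P=cloud(c)
D=np.hypot(P[...,0]-.398,P[...,1]+.302)
for a,b in((.165,.19),(.13,.165),(.095,.13),(.075,.092)):
    q=P[(P[...,2]>a)&(P[...,2]<b)&(D<.05)]
    if len(q):print(a,len(q),np.median(q,0).round(4),q.min(0).round(3),q.max(0).round(3))
E
python3 d.py .398 -.302 .13
```

```text
ee_pos: [0.3982, -0.3012, 0.2547]
eef_rot: [1.0, 0.001, -0.0, -0.0]
0.165 1185 [ 0.3962 -0.3071  0.1741] [ 0.381 -0.321  0.165] [ 0.408 -0.293  0.177]
0.13 307 [ 0.4067 -0.3061  0.149 ] [ 0.399 -0.321  0.13 ] [ 0.409 -0.294  0.165]
0.095 217 [ 0.4066 -0.3065  0.1134] [ 0.394 -0.32   0.095] [ 0.409 -0.292  0.13 ]
0.075 997 [ 0.4064 -0.3001  0.0841] [ 0.371 -0.341  0.075] [ 0.432 -0.267  0.092]
[-2.300e-02  9.200e-02  1.248e+01 -1.000e-03  0.000e+00  2.000e-03]
```

View pics/w3.png

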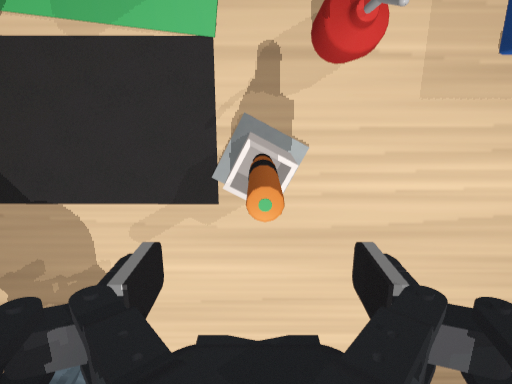

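The wrist view shows the scanner's end at (265,204), upright in the white cup, about 5 mm to the right of the tool axis. I correct and grip.

```bash
python3 -m jog '8.5 -0.3 0.4 0 0 0 0;8.5 -0.3 0.4 3 0 0 0;8.5 -0.3 0.4 6 0 0 0;8.5 -0.3 0.4 9 0 0 0;8.5 -0.3 0.4 11.5 0 0 0;8.5 -0.3 0.4 12.5 0 0 0;8.5 -0.3 0.4 12.5 0 0 0;8.5 -0.3 0.4 12.5 0 0 0;8.5 -0.3 0.4 12.5 0 0 0'|sed -n 2,4p
python3 -m jog '0 0 0 0 0 0 0;0 0 0 0 0 0 0;0 0 0 0 0 0 0;0 0 0 0 0 0 0;0 0 0 0 0 0 0;0 0 0 0 0 0 0;0 0 0 0 0 0 0;0 0 0 0 0 0 0;0 0 0 0 0 0 0;0 0 0 0 0 0 0'
```

```text
ee_pos: [0.3954, -0.3071, 0.132]
eef_rot: [1.0, 0.0, 0.001, 0.001]
ft_force: [-0.3, 1.1, -0.2]
clock: 30.0
ee_pos: [0.3947, -0.3064, 0.1309]
eef_rot: [1.0, -0.0, 0.0, 0.0]
ft_force: [-1.5, 0.7, 5.4]
width: 0.326
grasp_force: 58.9
```

```bash
python3 -m jog '0 0 0 -2 0 0 0;0 0 0 -5 0 0 0;0 0 0 -8 0 0 0;0 0 0 -11 0 0 0;0 0 0 -14 0 0 0;0 0 0 -17 0 0 0;0 0 0 -17 0 0 0;0 3 -4 -17 0 0 0;0 6 -8 -17 0 0 0;0 8 -12 -17 0 0 0;0 10 -16 -17 0 0 0;0 12 -20 -17 0 0 0'|sed -n 2,6p
python3 d.py .55 .15 .30
python3 lab.py; python3 - <<'E'
from h import *
t=get_obs()["ee_pos"];print(t)
for n in("scene","top"):
    c=capture(n);P=cloud(c)
    q=P[(np.hypot(P[...,0]-t[0],P[...,1]-t[1])<.04)&(P[...,2]>.15)&(P[...,2]<t[2]-.01)]
    for z in np.arange(.16,t[2],.02):
        e=q[abs(q[:,2]-z)<.01]
        if len(e)>2: print(n,round(z,2),len(e),e.min(0).round(3),e.max(0).round(3))
E
```

```text
ee_pos: [0.5031, -0.127, 0.2992]
eef_rot: [1.0, -0.0, -0.001, -0.0]
ft_force: [1.0, 0.2, -1.6]
width: 0.324
grasp_force: 59.6
[ 4.6700e+00 -2.7705e+01 -6.5000e-02 -1.0000e-03  1.0000e-03 -1.0000e-03]
top 865 centre px 196.6 163.5 [0.6165 0.2941 0.0733] n [-0.275 -0.369  0.888] tilt 0.478 res 0.0016
scene 553 centre px 320.9 208.8 [0.6217 0.2882 0.0718] n [-0.286 -0.379  0.88 ] tilt 0.495 res 0.0014
[ 0.50421831 -0.12326325  0.29921238]
scene 0.18 24 [ 0.504 -0.134  0.17 ] [ 0.521 -0.111  0.19 ]
scene 0.2 32 [ 0.504 -0.133  0.191] [ 0.521 -0.111  0.21 ]
scene 0.22 36 [ 0.505 -0.135  0.21 ] [ 0.522 -0.109  0.23 ]
scene 0.24 43 [ 0.505 -0.136  0.23 ] [ 0.523 -0.108  0.25 ]
scene 0.26 51 [ 0.499 -0.138  0.251] [ 0.522 -0.109  0.27 ]
scene 0.28 42 [ 0.505 -0.137  0.27 ] [ 0.522 -0.109  0.289]
top 0.18 3 [ 0.492 -0.123  0.178] [ 0.496 -0.117  0.187]
top 0.22 4 [ 0.491 -0.119  0.215] [ 0.494 -0.115  0.228]
top 0.24 5 [ 0.49  -0.121  0.231] [ 0.493 -0.115  0.25 ]
top 0.26 4 [ 0.49  -0.124  0.252] [ 0.493 -0.116  0.263]
top 0.28 4 [ 0.492 -0.12   0.27 ] [ 0.492 -0.117  0.286]
```

```bash
python3 -m jog '0 4.7 -25 0 0 0 0;0 4.7 -25 0 0 0 0;0 4.7 -25 0 0 0 0;0 4.7 -25 0 0 0 0;0 4.7 -25 0 0 0 0;0 4.7 -25 0 0 0 0;0 4.7 -25 0 0 0 0;0 4.7 -25 0 0 0 0;0 4.7 -25 0 0 0 0;0 4.7 -25 0 0 0 0'|sed -n 2,3p
python3 - <<'E'
import lab
from d import *
L=np.load("lab.npy");X=L[:,0].mean(0);n=L[:,1].mean(0);n/=np.linalg.norm(n)
for s in(.276,.206):
    T=X+n*s;print(X.round(4),n.round(3),T.round(4),delta(*T,0,n).round(3))
E
```

```text
ee_pos: [0.5499, 0.1189, 0.2998]
eef_rot: [1.0, -0.001, -0.0, 0.0]
top 798 centre px 195.6 163.9 [0.6153 0.2969 0.0743] n [-0.279 -0.362  0.889] tilt 0.475 res 0.0015
scene 559 centre px 320.6 208.9 [0.6221 0.2874 0.0718] n [-0.281 -0.381  0.881] tilt 0.493 res 0.0015
[0.6187 0.2921 0.073 ] [-0.28  -0.372  0.885] [0.5413 0.1895 0.3173] [-0.885 -7.044 -1.713  0.396  0.28   0.053]
[0.6187 0.2921 0.073 ] [-0.28  -0.372  0.885] [0.561  0.2155 0.2553] [ 1.07  -9.655  4.48   0.396  0.28   0.053]
```

```bash
python3 -m jog '0 -0.3 -2 -0.5 0.1 0.07 0.013;0 -0.6 -4 -1 0.2 0.14 0.027;0 -0.9 -6.7 -1.6 0.3 0.21 0.04;0 -0.9 -6.7 -1.6 0.396 0.28 0.053;0 -0.9 -6.7 -1.6 0.396 0.28 0.053;0 -0.9 -6.7 -1.6 0.396 0.28 0.053;0 0 -8 1.5 0.396 0.28 0.053;0 1.1 -9.4 4.6 0.396 0.28 0.053;0 1.1 -9.4 4.6 0.396 0.28 0.053;0 1.1 -9.4 4.6 0.396 0.28 0.053;0 1.1 -9.4 4.6 0.396 0.28 0.053;0 1.1 -9.4 4.6 0.396 0.28 0.053'
python3 - <<'E'
import lab
from d import *
L=np.load("lab.npy");X=L[1,0];n=L[1,1]
o=get_obs();R=Rn.from_quat(o["eef_rot"]);nose=o["ee_pos"]+R.apply([0,0,.126])
print("label in tool from nose (cm)",R.inv().apply(np.array([.6195,.289,.072])-nose)*100,"ang",np.arccos(-R.apply([0,0,1])@n))
c=capture("scene");cv2.imwrite("pics/s2.png",cv2.resize(c["color"][100:260,200:400],(750,600),interpolation=cv2.INTER_CUBIC))
P=cloud(c);H=cv2.cvtColor(c["color"],cv2.COLOR_BGR2HSV)
m=(H[...,0]<14)&(H[...,1]>160)&(np.hypot(P[...,0]-nose[0],P[...,1]-nose[1])<.12)&(P[...,2]>.12)
q=P[m];k=q.mean(0);V=np.linalg.svd(q-k)[2][0];print("scanner axis",len(q),V,k)
E
```

```text
clock: 33.13
ee_pos: [0.5624, 0.2147, 0.2565]
eef_rot: [0.97, -0.026, 0.14, -0.196]
ft_force: [0.0, -0.7, -0.4]
width: 0.325
grasp_force: 60.1
top 581 centre px 193.0 163.4 [0.6163 0.3044 0.0782] n [-0.26  -0.328  0.908] tilt 0.432 res 0.0015
scene 582 centre px 320.3 208.5 [0.62   0.2867 0.0707] n [-0.288 -0.38   0.879] tilt 0.497 res 0.0015
label in tool from nose (cm) [-0.09660909  0.31060584  8.09089029] ang 0.010608113594471539
scanner axis 257 [ 0.28352806  0.3899045  -0.87612004] [0.57954637 0.22031865 0.24690314]
```

View pics/s2.png

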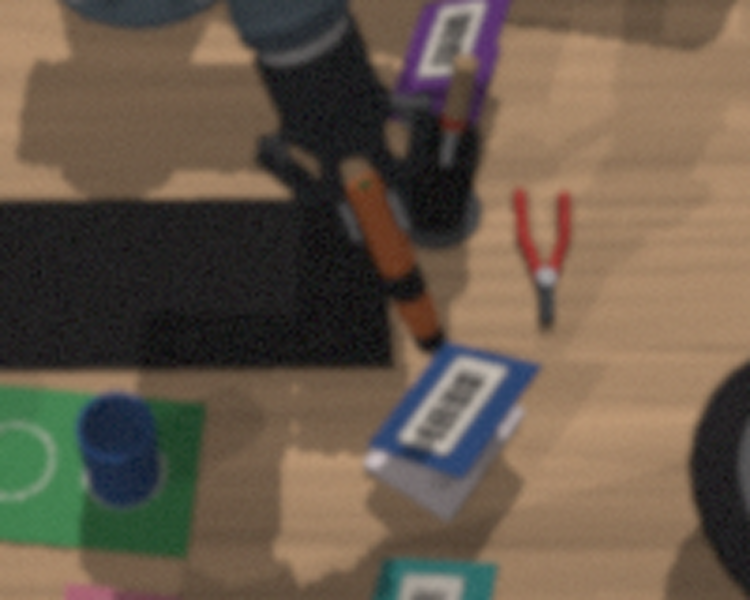

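The scanner points squarely at the middle of the blue card's barcode (450,405). I make a 3 mm correction and hold.

```bash
python3 -m jog '0 0 0.1 0 0 0 0;0 0 0.3 0 0 0 0;0 0 0.3 0 0 0 0;0 0 0.3 0 0 0 0;0 0 0.3 0 0 0 0;0 0 0.3 0 0 0 0;0 0 0.3 0 0 0 0;0 0 0.3 0 0 0 0;0 0 0.3 0 0 0 0;0 0 0.3 0 0 0 0;0 0 0.3 0 0 0 0;0 0 0.3 0 0 0 0' >/dev/null
python3 -m jog '0 0 0 0 0 0 0;0 0 0 0 0 0 0;0 0 0 0 0 0 0;0 0 0 0 0 0 0;0 0 0 0 0 0 0;0 0 0 0 0 0 0;0 0 0 0 0 0 0;0 0 0 0 0 0 0;0 0 0 0 0 0 0;0 0 0 0 0 0 0;0 0 0 0 0 0 0;0 0 0 0 0 0 0' |sed -n 1,3p
python3 -m jog '0 0 0 0 0 0 0;0 0 0 0 0 0 0;0 0 0 0 0 0 0;0 0 0 0 0 0 0;0 0 0 0 0 0 0;0 0 0 0 0 0 0;0 0 0 0 0 0 0;0 0 0 0 0 0 0;0 0 0 0 0 0 0;0 0 0 0 0 0 0;0 0 0 0 0 0 0;0 0 0 0 0 0 0' |sed -n 1,3p
python3 lab.py
python3 - <<'E'
from d import *
o=get_obs();R=Rn.from_quat(o["eef_rot"]);L=np.load("lab.npy")[1]
nose=o["ee_pos"]+R.apply([0,0,.126])
print("label from nose",R.inv().apply(L[0]-nose)*100,"qd",abs(o["qd"]).max())
print(delta(.5499,.1189,.31,0))
c=capture("top");P=cloud(c)
for k in((.645,.004),(.622,-.194)):
    q=P[(np.hypot(P[...,0]-k[0],P[...,1]-k[1])<.045)&(abs(P[...,2]-.098)<.01)];print(len(q),((q.min(0)+q.max(0))/2).round(3) if len(q) else 0)
E
```

```text
clock: 35.28
ee_pos: [0.5609, 0.2123, 0.2531]
eef_rot: [0.97, -0.026, 0.139, -0.196]
clock: 36.28
ee_pos: [0.561, 0.2123, 0.2531]
eef_rot: [0.97, -0.026, 0.139, -0.196]
top 663 centre px 194.0 163.6 [0.6161 0.3017 0.0766] n [-0.268 -0.352  0.897] tilt 0.459 res 0.0016
scene 581 centre px 320.5 208.6 [0.6206 0.2871 0.071 ] n [-0.288 -0.376  0.881] tilt 0.493 res 0.0015
label from nose [0.23263171 0.18835234 7.96889041] qd 0.001966529893722503
[ 1.39853372  6.40159728 -8.83072941 -0.39597261 -0.27997191 -0.05319369]
129 [0.646 0.005 0.095]
145 [ 0.624 -0.192  0.096]
```

Held for three seconds within a few mm. I withdraw the scanner and take it back.

```bash
python3 -m jog '0 0 0 -4 0 0 0;0 0.3 2 -7 -0.1 -0.07 -0.013;0 0.7 4 -8 -0.2 -0.14 -0.027;0 1.4 6.4 -8.8 -0.3 -0.21 -0.04;0 1.4 6.4 -8.8 -0.396 -0.28 -0.053;0 1.4 6.4 -8.8 -0.396 -0.28 -0.053;0 1.4 6.4 -8.8 -0.396 -0.28 -0.053;0 1.4 6.4 -8.8 -0.396 -0.28 -0.053'|sed -n 2,3p
python3 d.py .395 -.306 .30
python3 -m jog '0 -1 4 0 0 0 0;0 -2 8 0 0 0 0;0 -3 12 0 0 0 0;0 -4 16 0 0 0 0;0 -5 20 0 0 0 0;0 -6 24 0 0 0 0;0 -6 24 0 0 0 0;0 -6 24 0 0 0 0' | sed -n 2,3p
python3 d.py .395 -.304 .30
```

```text
ee_pos: [0.5496, 0.1197, 0.3091]
eef_rot: [1.0, 0.0, -0.0, -0.001]
[-1.5478e+01  4.2561e+01  8.0400e-01 -2.0000e-03  0.0000e+00  1.0000e-03]
ee_pos: [0.4888, -0.123, 0.3099]
eef_rot: [1.0, -0.003, 0.001, -0.0]
[-9.2740e+00  1.8155e+01  9.5400e-01 -1.0000e-03 -2.0000e-03 -6.0000e-03]
```

```bash
python3 -m jog '0 -2 4 0 0 0 0;0 -4 8 0 0 0 0;0 -6 12 0 0 0 0;0 -8 15.5 0 0 0 0;0 -9.3 18.1 0 0 0 0;0 -9.3 18.1 0 0 0 0;0 -9.3 18.1 0 0 0 0;0 -9.3 18.1 0 0 0 0;0 -9.3 18.1 0 0 0 0' | sed -n 2,3p
python3 d.py .3955 -.304 .133
python3 - <<'E'
from h import *
t=get_obs()["ee_pos"]
c=capture("scene");P=cloud(c)
q=P[(np.hypot(P[...,0]-t[0],P[...,1]-t[1])<.04)&(P[...,2]>.19)&(P[...,2]<.28)];print("scanner",q.min(0),q.max(0))
q=P[(np.hypot(P[...,0]-.3965,P[...,1]+.301)<.045)&(P[...,2]>.07)&(P[...,2]<.095)];print("cup",q.min(0),q.max(0),q.mean(0))
c=capture("top");P=cloud(c)
q=P[(np.hypot(P[...,0]-.3965,P[...,1]+.301)<.045)&(P[...,2]>.07)&(P[...,2]<.095)];print("cup top",len(q))
E
```

```text
ee_pos: [0.3977, -0.3002, 0.3098]
eef_rot: [1.0, 0.001, 0.0, -0.0]
[-2.4000e-01  3.8800e-01  1.7679e+01 -1.0000e-03 -1.0000e-03  2.0000e-03]
scanner [ 0.39309161 -0.31453059  0.19108861] [ 0.41711638 -0.28441689  0.27954902]
cup [ 0.3624407  -0.34028586  0.07016967] [ 0.43589882 -0.26677969  0.08822161] [ 0.3998955  -0.30315946  0.07989271]
cup top 178
```

```bash
python3 -m jog '0 -0.2 0.3 3 0 0 0;0 -0.2 0.3 6 0 0 0;0 -0.2 0.3 8 0 0 0;0 -0.2 0.3 10 0 0 0;0 -0.2 0.3 12 0 0 0;0 -0.2 0.3 14 0 0 0;0 -0.2 0.3 16 0 0 0;0 -0.2 0.3 17 0 0 0;0 -0.2 0.3 17.6 0 0 0;0 -0.2 0.3 17.6 0 0 0;0 -0.2 0.3 17.6 0 0 0'|sed -n 2,4p
python3 -m jog '0 0 0 0.2 0 0 0;0 0 0 0.2 0 0 0;0 0 0 0.2 0 0 0'|sed -n 2,4p
```

```text
ee_pos: [0.3955, -0.305, 0.1344]
eef_rot: [1.0, 0.0, 0.0, 0.0]
ft_force: [0.9, -0.3, -1.8]
ee_pos: [0.3953, -0.3054, 0.1326]
eef_rot: [1.0, -0.0, 0.0, 0.001]
ft_force: [-0.8, -0.5, -0.9]
```

```bash
python3 -m jog '8.5 0 0 0 0 0 0;8.5 0 0 0 0 0 0;8.5 0 0 0 0 0 0;8.5 0 0 0 0 0 0;8.5 0 0 0 0 0 0;8.5 0 0 0 0 0 0;8.5 0 0 -2 0 0 0;8.5 0 0 -5 0 0 0;8.5 0 0 -9 0 0 0;8.5 0 0 -13 0 0 0;8.5 0 0 -17 0 0 0;8.5 0 0 -17 0 0 0'|sed -n 2,6p
python3 -m jog '8.5 -6 16 0 0 0 0;8.5 -6 16 0 0 0 0;8.5 -6 16 0 0 0 0;8.5 -6 16 0 0 0 0;8.5 -6 16 0 0 0 0;8.5 -6 16 0 0 0 0;8.5 -6 16 0 0 0 0;8.5 -6 16 0 0 0 0;8.5 -6 16 0 0 0 0;8.5 -6 16 0 0 0 0'|sed -n 1,3p
python3 - <<'E'
from h import *
c=capture("top");cv2.imwrite("pics/t3.png",cv2.resize(c["color"],(800,600)));P=cloud(c)
for n,k,a,b in(("blue",(.645,.004),.088,.108),("red",(.622,-.194),.088,.108),("brush",(.359,.3),.2,.24),("scanner",(.396,-.304),.16,.2),("bottle",(.5429,-.3885),.088,.109),("clamp",(.6665,-.3594),.04,.057)):
    q=P[(np.hypot(P[...,0]-k[0],P[...,1]-k[1])<.045)&(P[...,2]>a)&(P[...,2]<b)];print(n,len(q),((q.min(0)+q.max(0))/2).round(3) if len(q) else 0,q[:,2].max().round(3) if len(q) else 0)
E
```

```text
ee_pos: [0.3974, -0.3079, 0.311]
eef_rot: [1.0, -0.0, 0.005, 0.006]
ft_force: [0.7, -1.1, 1.6]
width: 0.996
grasp_force: 0.0
clock: 41.62
ee_pos: [0.3357, -0.4638, 0.3021]
eef_rot: [1.0, 0.001, 0.0, 0.0]
blue 125 [0.646 0.004 0.096] 0.103
red 146 [ 0.624 -0.192  0.097] 0.105
brush 62 [0.365 0.303 0.214] 0.225
scanner 102 [ 0.398 -0.302  0.169] 0.178
bottle 46 [ 0.543 -0.387  0.099] 0.109
clamp 243 [ 0.666 -0.36   0.048] 0.056
```

View pics/t3.png

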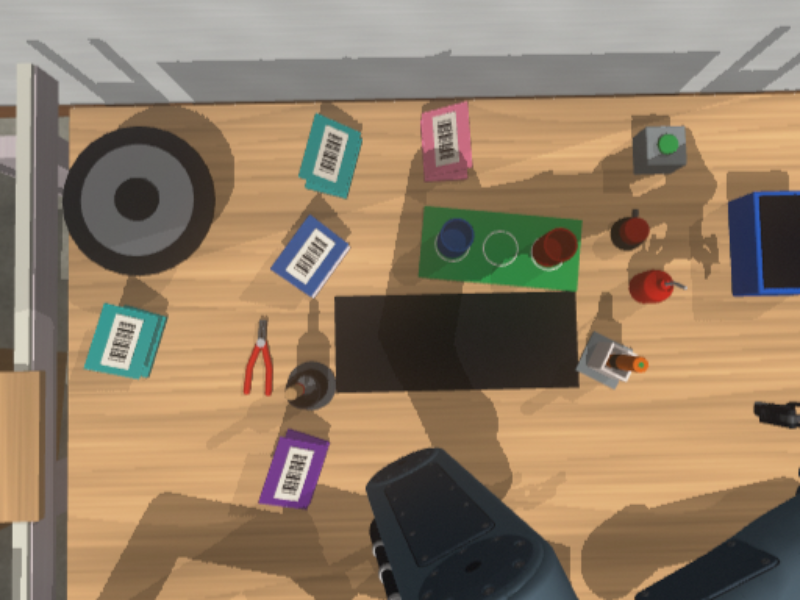

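Final check in the top view: blue shell (455,238) and red shell (555,247) are on the carrier. The brush (310,386) and scanner (612,360) stand in their cups, the bystanders are unmoved and the robot is clear.

```bash
python3 -m jog '8.5 0 0 0 0 0 0;8.5 0 0 0 0 0 0;8.5 0 0 0 0 0 0;8.5 0 0 0 0 0 0' | head -1; python3 -c "
from station import finish_job
print(finish_job())"
```

```text
clock: 42.0
the job is handed in; nothing more can be done
None
```

The job is handed in, but no verdict came back: I brushed blue then red (no yellow was present), stood both upright on the carrier, held the scanner on the barcode for about 3 s at 8 cm, and put brush and scanner back in their cups.

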